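# Hang the vial shelf on the analyser's stud

## Robot

A 6-joint arm with a two-finger parallel gripper is mounted at the origin on the work surface. World frame = base frame: x ahead of the robot, y to its left, z up, the work surface at z = 0. Lengths are in m, angles in rad, forces in N, time in s.
With the tool pointing down it reaches from about 0.3 to 0.875 m from the base axis. Payload 6.4 kg.
Tool frame: the origin (TCP) lies on the centre line of the jaws, within the pads' length; the fingertips stand 25 mm ahead of it and the grasp point (between the pads) lies 6 mm ahead of it; z points along the fingers, y is the line along which they close (so a half turn about z gives the same grasp; the last joint's range is limited). The gripper opens to 85 mm and grips with 20 to 120 N. Pads are 22 mm wide; open, the fingers measure 114 mm over their backs; the gripper's body (76 mm by 85 mm) begins 54 mm behind the grasp point. The pads swing forward as they close: fully open they stand 13 mm farther back than shut.
Start: joints at [0.953, 0.181, 1.607, -0, 1.354, -0.206], TCP at [0.23, 0.527, 0.223] pointing down, gripper open.
Joint ranges: [-2.99, 2.99], [-0.89, 2.07], [0.3, 2.58], [-1.14, 4.28], [0, 2.63], [-3.12, 3.12]. Speed limits (rad/s): [2.57, 2.57, 3.01, 3.14, 3.14, 3.14].

## Interface

Orientations are given as a unit quaternion [w, x, y, z].
In Python, from bench import get_obs, camera, hand_in, spot_in gives the robot as it stands.
- The arm moves only by the shell command python3 -m jog 'ROWS'. ROWS is JSON, one flat list of numbers, 7 for each row, row after row: the shift along the tool's x, y, z in m, then the turn, a rotation vector about the tool's x, y, z in rad, then the closure, from 0 (fully open) to 1 (shut). A call has 1 to 20 rows; each row is the pose to reach, as a shift and turn from the pose commanded when the call began, along the tool's axes at that moment; what a row does not reach only later rows make up. A row lasts 1/8 s, in which the tool goes at most 62.5 mm and 10.7 degrees, less where a joint would pass 70% of its speed; a pose out of reach is approached as far as the arm can. A call with a gripper value outside its range is refused whole. The fingers move at their own pace and stop on an object; the grip force is fixed at half the most. Time passes only in rows, so rows that repeat a pose let the fingers close. It gives the time, the measured TCP pose, the force, the opening and the grip force at its end, in the units of the state.
- get_obs(): the state, without advancing time (a new reading comes with each control period).
- camera(name): name is "scene" or "top" or "wrist"; returns a dict with "frame" (480x640x3 uint8, red, green, blue), "mtx" (3x3 intrinsics, pixels), "extrinsics" (4x4, takes a point from camera to world coordinates). Camera axes: x right, y up, looking along -z (the intrinsics and any distortion apply to the point x, -y, -z); pixel columns grow to the right and rows downward; lengths in m; the calibration is good to about 2 mm. A picture is of the moment at which its call begins. There is no depth.
- hand_in(): hands the job in; it is judged then, once.
Trained networks look in a picture, given as the dict that the camera call returned (one of the last four; its "shot" number tells which), for a name from the list of things; names that differ only in an ending like _2 or _b are one class to them, and where a whole thing is asked for, a point or a joint stands for the part that bears it (a point fixed in the world has none). Each returns a list of dicts, best first, with "confidence" (0 to 1); they miss things now and then, are a little off and sometimes report something else, mostly with a low value. They report only what shows in the picture. A call takes as long as a camera call. They do not tell look-alikes from the thing itself.
- spot_in(picture, name): "xyz" ([x, y, z] in m, in world coordinates, good to about 4 mm: the middle of the surface that is visible of it).
The state is a dict: "time_s": time; "q": joint angles; "dq": joint speeds; "joint_efforts": joint torques, N m; "eef_pos": TCP position; "eef_rot": TCP orientation; "wrist_force": force on the tool from outside, world axes, zero at the start; "torque": the same for the moment, N m; "opening": opening from 0.0 (shut) to 1.0 (fully open); "grasp_force": force on a finger pad.
Only numpy, scipy, OpenCV 4.12 (cv2) and the standard library are available. Lean on these libraries where they do the work, as an engineer would, in place of code of your own. Each camera call takes 0.05 s, during which the arm holds its last target. There are 200 camera calls.

## Task

Hang the blue vial shelf on the white analyser: slip its keyhole over the black-headed stud on the analyser's side, then slide it down until the stud sits at the top of the narrow slot behind the head, and let go so that it hangs there. Leave the grey shelf standing where it is.

Things in the scene. Friction and masses are not known exactly. Their poses are not given: they have to be found in the camera images.
- shelf_grip (a point): Centre of the grip block (26 x 30 x 45 mm along x, y, z) atop the loose blue L-shaped shelf standing on its foot, 0.2-0.35 kg, 170 mm tall; 147.5 mm above its underside. z up, x square to the plate towards the foot, y along its width. Plate 6 mm thick, 100 wide, 125 tall below the block, its mid-plane at x = -10 mm, nothing behind it. Foot, 100 mm wide, reaches x = +60 mm.
- shelf_slot (a point): Where the stud's axis lies when the blue shelf hangs home: 55.5 mm below and 10 mm behind (-x) shelf_grip, mid-thickness of the plate; same axes. The keyhole goes through the plate: slot 20 mm wide, closed 6 mm above this point; below it an eight-sided entry hole 48 mm across, centred 42 mm below this point, its sloping upper corners leading into the slot.
- stud (a point): Mid-neck of the fixed level stud on the white analyser's side facing away from the robot. x along the stud out of the face (up to 15 deg off straight away from the robot), z up. Neck 12 mm dia; black head 32 mm dia. Face at x = -8 mm, head from +8 to +16 mm. Analyser: fixed, 140 mm deep (x), 220 wide, 158 tall, its flat top 24 mm above the stud's axis; stud at mid-width.
- spare_grip (a point): Centre of the grip block of the loose grey shelf: same outer form, sizes and axes as the blue one, but no keyhole, only two small dark screw heads. It is to stay standing where it is.
There are look-alikes about, which are no part of the job. What is meant by the part that bears shelf_grip is not green, and is the smaller of those in its own colour.

How it is judged:
By the outcome, as a careful person would: the job done as asked, in the order asked, and still so for the second after the job is handed in, with the robot touching nothing.
It also fails if it takes over 45 s, if anything falls off the work surface, if the arm or the gripper's body presses on something with over 40 N, if the wrist force passes 120 N, or if a joint passes its speed limit or range.

## Working session

There is one attempt and no reset: what is moved stays moved. The work goes in short steps, Python scripts to look and compute and a shell command to move; the robot and the scene stay as the last step left them, time stands still between calls to the robot, and variables do not carry over. Pictures are saved under pics/ and viewed, at most 10 in all, crops included, and the job is handed in when it is done.

```bash
mkdir -p pics
cat > h.py <<'E'
import numpy as np,cv2
from bench import *
def ray(c,u,v):
    M=c["extrinsics"];d=np.linalg.inv(c["mtx"])@[u,v,1];d=np.array([d[0],-d[1],-d[2]])
    return M[:3,3],M[:3,:3]@d
def atz(c,u,v,z):
    o,d=ray(c,u,v);return o+d*(z-o[2])/d[2]
def pix(c,p):
    M=c["extrinsics"];q=M[:3,:3].T@(np.array(p)-M[:3,3]);r=c["mtx"]@[q[0],-q[1],-q[2]];return r[:2]/r[2]
def save(c,n):cv2.imwrite("pics/"+n,c["frame"][:,:,::-1])
E
python3 - <<'E'
from h import *
for n in("scene","top"):
    c=camera(n);save(c,n+"0.png");print(n,c.keys(),c["extrinsics"][:3].round(3).tolist())
    for t in("shelf_grip","shelf_slot","stud","spare_grip"):
        for d in spot_in(c,t):print(t,np.round(d["xyz"],3),round(d["confidence"],2),pix(c,d["xyz"]).round())
o=get_obs();print(o["eef_pos"],o["eef_rot"],o["time_s"])
E
```

```text
scene dict_keys(['frame', 'mtx', 'extrinsics', 'shot']) [[0.831, -0.366, 0.42, 0.919], [0.557, 0.549, -0.623, -0.442], [-0.002, 0.751, 0.66, 0.769]]
shelf_grip [0.374 0.222 0.012] 0.85 [284. 245.]
shelf_grip [0.494 0.292 0.017] 0.77 [348. 245.]
shelf_grip [0.51  0.585 0.009] 0.64 [414. 186.]
shelf_slot [0.37  0.217 0.007] 0.88 [282. 247.]
shelf_slot [0.494 0.297 0.014] 0.59 [349. 245.]
shelf_slot [0.513 0.582 0.013] 0.55 [415. 186.]
stud [ 0.462 -0.17   0.16 ] 0.57 [166. 339.]
spare_grip [0.573 0.113 0.004] 0.69 [333. 317.]
top dict_keys(['frame', 'mtx', 'extrinsics', 'shot']) [[-0.005, 0.996, -0.084, 0.408], [-1.0, -0.004, 0.008, 0.19], [0.008, 0.084, 0.996, 0.997]]
shelf_grip [0.359 0.218 0.008] 0.86 [303. 300.]
shelf_grip [0.501 0.589 0.04 ] 0.61 [127. 234.]
shelf_grip [0.508 0.296 0.011] 0.55 [267. 232.]
shelf_slot [0.36  0.227 0.009] 0.74 [299. 300.]
shelf_slot [0.502 0.585 0.04 ] 0.63 [129. 234.]
shelf_slot [0.504 0.298 0.007] 0.61 [267. 234.]
stud [ 0.423 -0.123  0.16 ] 0.98 [486. 268.]
stud [0.568 0.135 0.014] 0.42 [341. 204.]
spare_grip [0.57  0.139 0.011] 0.83 [339. 203.]
[0.23008983 0.52693588 0.22286191] [-9.64722845e-06  2.04425552e-01  9.78882114e-01 -2.72397860e-05] 0.5
```

View pics/scene0.png

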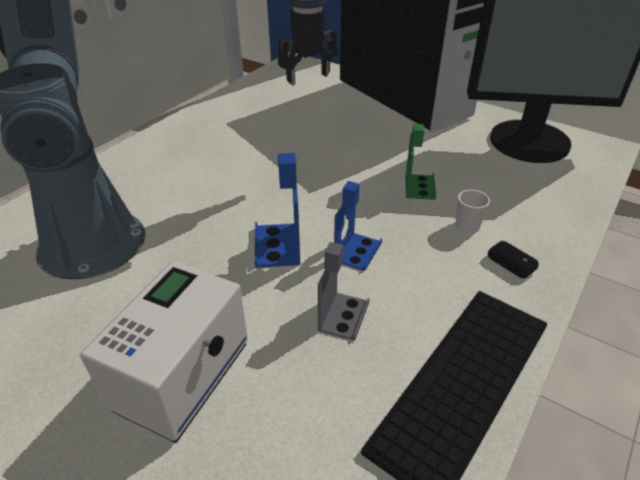

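View pics/top0.png

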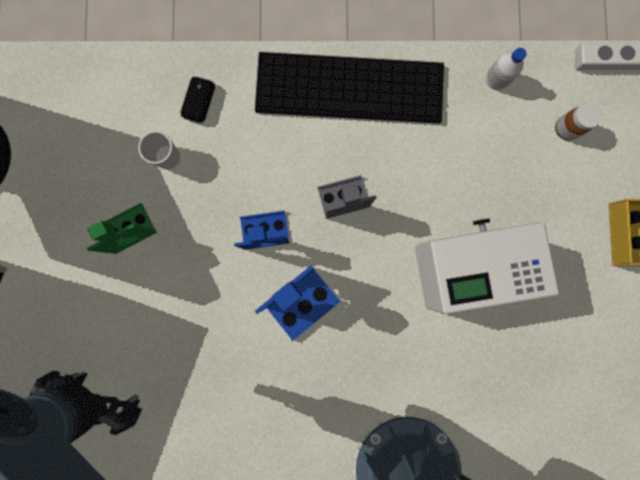

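Candidates for the shelf: the blue one at scene (283,245) / top (303,300), the blue one at scene (348,245) / top (267,232), and the green one at scene (415,186). Green is ruled out. The blue one at (348,245) is smaller and shows the keyhole, so it should be the one meant. I'll confirm that in an enlarged crop.

Run:
```python
from h import *
a=cv2.imread("pics/scene0.png")[140:350,230:390];b=cv2.imread("pics/top0.png")[170:350,220:390]
a=cv2.resize(a,(400,525),interpolation=2);b=cv2.resize(b,(400,525*400//400),interpolation=2) if 0 else cv2.resize(b,None,fx=2.35,fy=2.35,interpolation=2)
im=np.zeros((525,800,3),np.uint8);im[:,:400]=a;im[:b.shape[0],400:400+b.shape[1]]=b[:, :400]
cv2.imwrite("pics/crop.png",im)
```

```text
(no output)
```

View pics/crop.png

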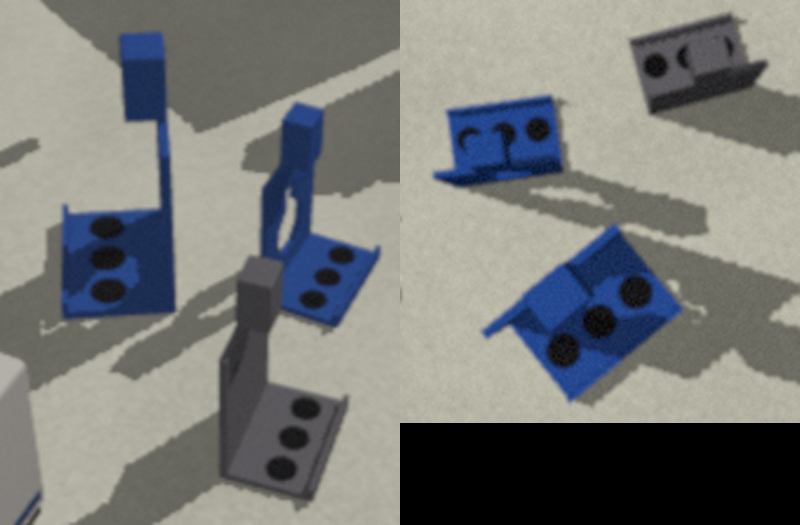

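Run:
```python
from h import *
s=camera("scene");t=camera("top")
b=atz(s,351.2,186,.17);print("block top",b, "in top crop px",(pix(t,b)-[220,170])*2.353+[400,0])
B=atz(s,345,164+2,.2);print("big? ",atz(s,287,154,.22),atz(s,287,154,.2))
def crop(u,v):return 220+(u-400)/2.353,170+v/2.353
def yaw(a,b,z):
    p=atz(t,*a,z);q=atz(t,*b,z);d=p-q;print(p.round(3),q.round(3),np.hypot(*d[:2]).round(3));return np.degrees(np.arctan2(-d[0],d[1]))
print("foot edge",yaw(crop(447,108),crop(553,96),.012))
print("grey",yaw(crop(632,40),crop(730,14),.012))
print("analyser top far edge",yaw((418,240),(546,223),.158))
print("stud head scene",atz(s,215,346,.134),"top",atz(t,482,221,.134))
for x in("wrist",):
    c=camera(x);print(c["extrinsics"].round(3).tolist(),get_obs()["eef_pos"])
```

```text
block top [0.49268206 0.29889626 0.17      ] in top crop px [485.86360051 144.06129968]
big?  [0.36510537 0.26034782 0.22      ] [0.34493942 0.28593169 0.2       ]
[0.543 0.356 0.012] [0.554 0.258 0.012] 0.099
foot edge 6.324931938803164
[0.606 0.184 0.012] [0.631 0.092 0.012] 0.095
grey 14.869355574322629
[0.476 0.    0.158] [ 0.507 -0.24   0.158] 0.242
analyser top far edge 7.3299318328172225
stud head scene [ 0.5134351  -0.12740319  0.134     ] top [ 0.51444547 -0.12903167  0.134     ]
[[0.401, -0.874, -0.274, 0.159], [0.916, 0.383, 0.121, 0.558], [-0.001, -0.299, 0.954, 0.374], [0.0, 0.0, 0.0, 1.0]] [0.23014113 0.52695483 0.22292273]
```

```bash
python3 -m jog '[0,0,-0.06,0,0,0,0, 0,0,-0.107,0,0,-0.1,0, -0.06,-0.02,-0.107,0,0,-0.25,0, -0.12,-0.04,-0.107,0,0,-0.4,0, -0.18,-0.055,-0.107,0,0,-0.525,0, -0.24,-0.075,-0.107,0,0,-0.525,0, -0.3,-0.095,-0.107,0,0,-0.525,0, -0.33,-0.1035,-0.107,0,0,-0.525,0, -0.33,-0.1035,-0.107,0,0,-0.525,0, -0.33,-0.1035,-0.107,0,0,-0.525,0, -0.33,-0.1035,-0.107,0,0,-0.525,0]'
python3 - <<'E'
from h import *
c=camera("wrist");save(c,"w1.png");o=get_obs();print(o["eef_pos"],o["eef_rot"],pix(c,[.491,.2995,.17]))
E
```

```text
time_s: 2.02
eef_pos: [0.4903, 0.301, 0.3301]
eef_rot: [0.0, -0.057, 0.998, 0.0]
wrist_force: [-0.1, -0.6, 0.4]
opening: 1.0
grasp_force: 0.0
[0.49029694 0.30100676 0.33010272] [ 1.13781166e-04 -5.74609227e-02  9.98347741e-01  1.31097653e-04] [314.38271672 219.07708283]
```

View pics/w1.png

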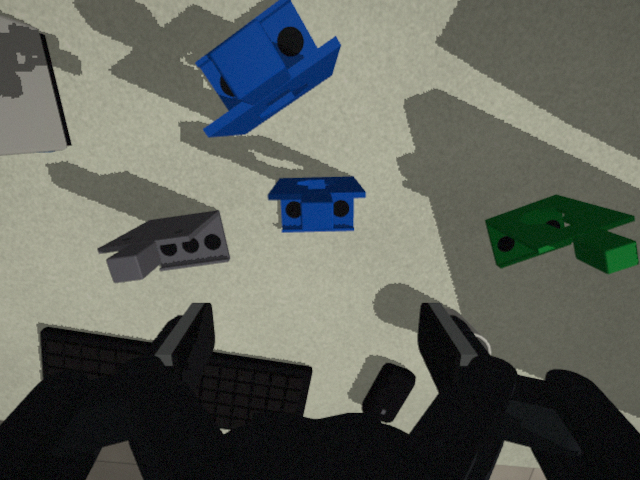

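The wrist view shows the blue target shelf centred at about (317,205), with its foot edge near row 230. The grey shelf is at (180,245) and the big blue one at (270,70). I'll enlarge the target to measure the block.

Run:
```python
from h import *
c=cv2.imread("pics/w1.png")[165:245,257:377]
c=cv2.convertScaleAbs(cv2.resize(c,(780,520),interpolation=2),alpha=1.6)
cv2.imwrite("pics/w1c.png",c)
```

```text
(no output)
```

View pics/w1c.png

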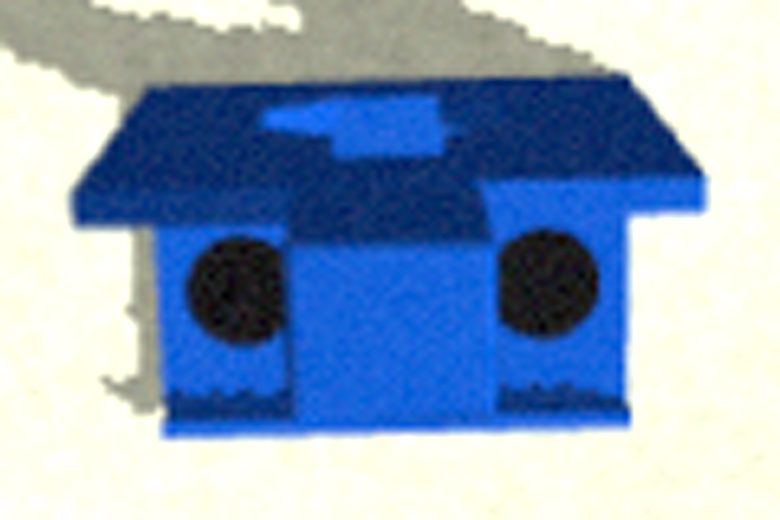

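Run:
```python
from h import *
c=camera("wrist")
P=lambda u,v,z:atz(c,257+u/6.5,165+v/6.5,z)
print("grip",P(393.5,330,.17))
for a,b,z in(((72,226),(705,209),.125),((163,436),(630,424),.0),((150,88),(625,76),0),((293,244),(490,242),.17)):
    p,q=P(*a,z),P(*b,z);d=q-p;print(p.round(3),q.round(3),np.hypot(*d[:2]).round(4),np.degrees(np.arctan2(-d[0],d[1])))
```

```text
grip [0.48765247 0.30201765 0.17      ]
[0.487 0.251 0.125] [0.473 0.35  0.125] 0.0997 8.079174616934614
[0.558 0.26  0.   ] [0.543 0.361 0.   ] 0.1022 8.057190674909402
[0.483 0.251 0.   ] [0.469 0.349 0.   ] 0.0993 7.959871324973198
[0.477 0.287 0.17 ] [0.474 0.314 0.17 ] 0.0272 7.11390125739927
```

```bash
python3 -m jog '[0.0024,0.0013,0.05,0,0,-0.024,0, 0.0024,0.0013,0.1,0,0,-0.024,0, 0.0024,0.0013,0.14,0,0,-0.024,0, 0.0024,0.0013,0.16,0,0,-0.024,0, 0.0024,0.0013,0.174,0,0,-0.024,0, 0.0024,0.0013,0.174,0,0,-0.024,0, 0.0024,0.0013,0.174,0,0,-0.024,0, 0.0024,0.0013,0.174,0,0,-0.024,1, 0.0024,0.0013,0.174,0,0,-0.024,1, 0.0024,0.0013,0.174,0,0,-0.024,1, 0.0024,0.0013,0.174,0,0,-0.024,1, 0.0024,0.0013,0.174,0,0,-0.024,1, 0.0024,0.0013,0.174,0,0,-0.024,1]'
```

```text
time_s: 3.75
eef_pos: [0.4889, 0.3014, 0.1565]
eef_rot: [0.0, -0.069, 0.998, 0.0]
wrist_force: [-1.8, 2.0, 4.8]
opening: 0.322
grasp_force: 59.5
```

Run:
```python
from h import *
im=np.zeros((560,800,3),np.uint8)
for i,(n,(u,v)) in enumerate((("scene",(190,320)),("top",(460,205)))):
    c=camera(n);f=c["frame"][v:v+56,u:u+40,::-1]
    im[:,i*400:i*400+400]=cv2.convertScaleAbs(cv2.resize(f,(400,560),interpolation=2),alpha=1.3)
    m=c["frame"].max(2)[v:v+56,u:u+40]<40
    k,l,s,ce=cv2.connectedComponentsWithStats(m.astype(np.uint8));print(n,s[1:].tolist(),(ce[1:]+[u,v]).round(1).tolist())
cv2.imwrite("pics/head.png",im)
```

```text
scene [[19, 17, 14, 19, 189]] [[215.4, 345.7]]
top [[15, 15, 14, 4, 27]] [[481.3, 221.4]]
```

View pics/head.png

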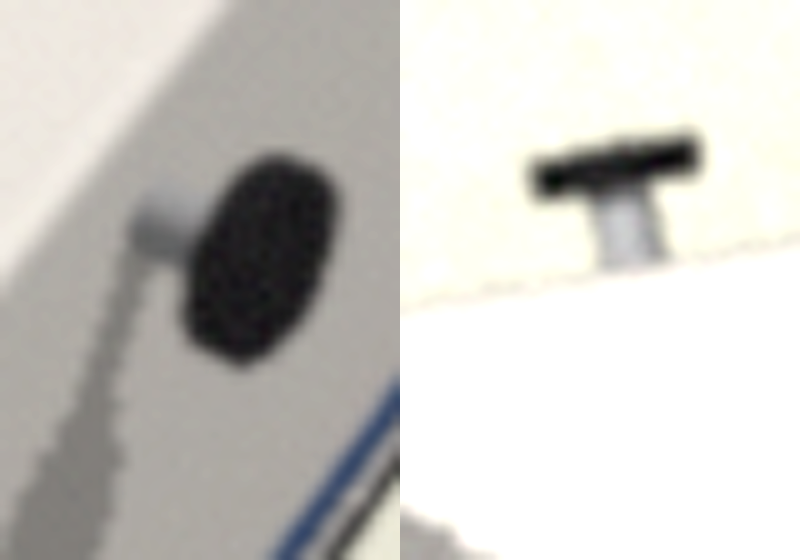

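```bash
python3 -m jog '[0,0,-0.04,0,0,0,1, 0,0,-0.09,0,0,0,1, 0,0,-0.14,0,0,0,1, 0,0,-0.18,0,0,0,1, 0,0,-0.22,0,0,0,1, 0,0,-0.22,0,0,0,1, 0,0,-0.22,0,0,0,1]'
```

```text
time_s: 4.72
eef_pos: [0.4879, 0.3006, 0.3735]
eef_rot: [-0.002, -0.068, 0.998, -0.001]
wrist_force: [-1.1, -0.1, -3.4]
opening: 0.328
grasp_force: 60.3
```

The head shows at scene (215.4,345.7) and top (481.4,221.4), and the neck runs down to the analyser's face. Next I'll fit the face's yaw.

Run:
```python
from h import *
t=camera("top");s=camera("scene")
g=t["frame"].min(2).astype(float)
pts=[]
for u in list(range(450,472))+list(range(494,540)):
    r=round(240-(u-418)*17/128);seg=g[r-9:r+10,u]
    d=np.diff(seg);k=np.argmax(d);w=np.clip(d[max(0,k-1):k+2],0,None);pts.append((u,r-9+.5+k+ (w@np.arange(-1,len(w)-1))/w.sum()))
pts=np.array(pts);l=cv2.fitLine(pts.astype(np.float32),cv2.DIST_HUBER,0,.01,.01).ravel()
f=lambda u:l[3]+(u-l[2])*l[1]/l[0]
p,q=atz(t,440,f(440),.158),atz(t,540,f(540),.158);d=p-q;y=np.arctan2(-d[0],d[1])
print("resid",np.median(np.abs(pts[:,1]-f(pts[:,0]))),p,q,np.degrees(y))
n=np.array([np.cos(y),np.sin(y),0])
h=(atz(t,481.4,221.4,.134)+atz(s,215.4,345.7,.134))/2
print(atz(t,481.4,221.4,.134),atz(s,215.4,345.7,.134),"head to face",(h-p)@n)
neck=h-.012*n;print("neck",neck)
o=get_obs();from scipy.spatial.transform import Rotation as R
q=o["eef_rot"];m=R.from_quat([*q[1:],q[0]]).as_matrix();print(m.round(4).tolist(),o["eef_pos"])
ty=m[:,1];print("tool yaw",np.degrees(np.arctan2(-ty[0],ty[1])))
w=camera("wrist");save(w,"w2.png")
```

```text
resid 0.14540794034141413 [ 0.47679422 -0.04060177  0.158     ] [ 0.50778369 -0.22880018  0.158     ] 9.350634249714545
[ 0.51367594 -0.12784859  0.134     ] [ 0.5135546  -0.12665003  0.134     ] head to face 0.022253660091123145
neck [ 0.50177472 -0.12919902  0.134     ]
[[-0.9906, -0.1367, -0.0045], [-0.1367, 0.9906, -0.0017], [0.0047, -0.0011, -1.0]] [0.48770364 0.30062271 0.37291433]
tool yaw 7.855985557005518
```

View pics/w2.png

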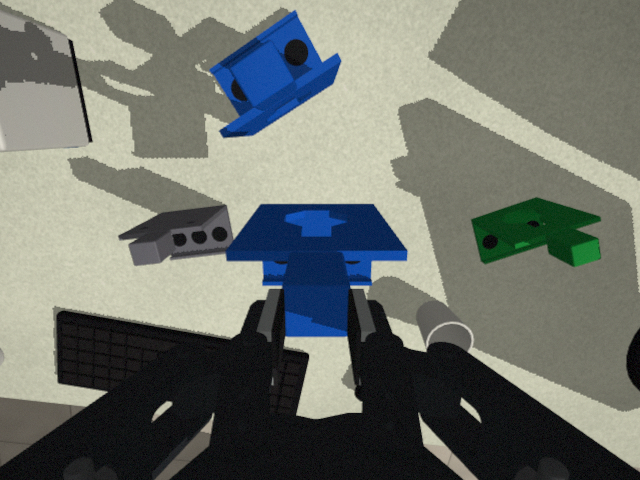

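```bash
python3 -m jog '[-0.001,-0.02,0,0,0,0,1, -0.004,-0.06,0,0,0,-0.01,1, -0.007,-0.11,0,0,0,-0.02,1, -0.01,-0.16,0,0,0,-0.026,1, -0.013,-0.21,0,0,0,-0.026,1, -0.016,-0.26,0,0,0,-0.026,1, -0.019,-0.31,0,0,0,-0.026,1, -0.022,-0.36,0,0,0,-0.026,1, -0.025,-0.4,0,0,0,-0.026,1, -0.025,-0.42,0,0,0,-0.026,1, -0.025,-0.426,0,0,0,-0.026,1, -0.025,-0.426,0,0,0,-0.026,1, -0.025,-0.426,0,0,0,-0.026,1, -0.025,-0.426,0,0,0,-0.026,1]'
python3 -m jog '[0,0,0.03,0,0,0,1, 0,0,0.07,0,0,0,1, 0,0,0.1,0,0,0,1, 0,0,0.12,0,0,0,1, 0,0,0.133,0,0,0,1, 0,0,0.133,0,0,0,1, 0,0,0.133,0,0,0,1, 0,0,0.133,0,0,0,1]'
python3 - <<'E'
from h import *
from scipy.spatial.transform import Rotation as R
o=get_obs();q=o["eef_rot"];m=R.from_quat([*q[1:],q[0]]).as_matrix();print(m.round(4).tolist(),o["eef_pos"],np.degrees(np.arctan2(-m[0,1],m[1,1])))
c=camera("wrist");a=camera("scene");t=camera("top")
im=np.zeros((600,800,3),np.uint8)
im[:300,:400]=cv2.resize(c["frame"],(400,300),interpolation=3)[:,:,::-1]
f=a["frame"][240:440,100:340,::-1];im[:300,400:760]=cv2.resize(f,(360,300))
f=t["frame"][160:310,400:600,::-1];im[300:,:400]=cv2.resize(f,(400,300))
f=c["frame"][160:310,200:400,::-1];im[300:,400:]=cv2.resize(f,(400,300))
cv2.imwrite("pics/st.png",im)
save(c,"w3.png")
E
```

```text
time_s: 6.62
eef_pos: [0.5716, -0.1164, 0.3761]
eef_rot: [0.0, -0.082, 0.997, -0.0]
wrist_force: [-0.5, -0.5, -3.4]
opening: 0.322
grasp_force: 60.3
time_s: 7.62
eef_pos: [0.5722, -0.1177, 0.2441]
eef_rot: [0.001, -0.082, 0.997, -0.0]
wrist_force: [0.0, -0.6, -2.3]
opening: 0.322
grasp_force: 60.3
[[-0.9867, -0.1626, 0.0019], [-0.1626, 0.9867, -0.0008], [-0.0018, -0.0011, -1.0]] [ 0.57224295 -0.11773941  0.24412754] 9.356994667658233
```

View pics/st.png

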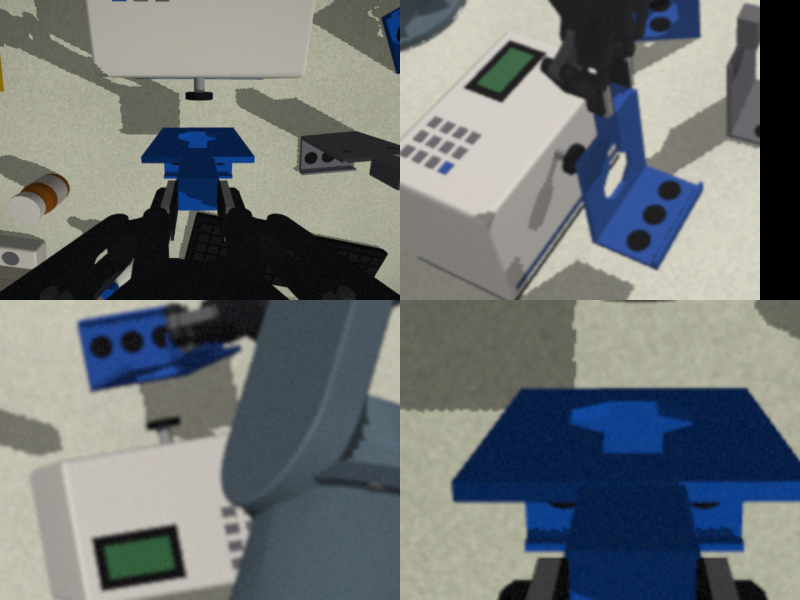

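The wrist view shows the stud's head at about (318,154), straight ahead of the held shelf, which is upright and square to the face. I'll measure the sideways error from this picture.

Run:
```python
from h import *
c=camera("wrist");f=c["frame"].astype(int);o=get_obs();p0=o["eef_pos"]
y=np.radians(9.35);n=np.array([np.cos(y),np.sin(y),0]);s=np.array([-n[1],n[0],0])
m=(f.max(2)<45)[140:168,280:360];k,l,st,ce=cv2.connectedComponentsWithStats(m.astype(np.uint8));print(st[1:].tolist(),(ce[1:]+[280,140]).tolist())
i=1+np.argmax(st[1:,4]);u,v=ce[i]+[280,140]
h=atz(c,u,v,.134);print("head",h,"rel tcp n,s",(h-p0)@n,(h-p0)@s)
b=(f[:,:,2]>f[:,:,0]+40)
for r in(210,215,220,225,230,235,240,245,250,255,260):
    x=np.where(b[r,190:450])[0]+190
    if len(x):print(r,x.min(),x.max(),len(x))
z0=p0[2]-.009
for n_,e in(("platetop back",(-.013,.0,-.0225)),("plate bottom back",(-.013,0,-.1475)),("blocktop",(0,0,.0225))):
    for w in(-.05,.05):print(n_,pix(c,[*(p0+e[0]*n+w*s)[:2],z0+e[2]]).round(1))
```

```text
[[17, 8, 43, 13, 515]] [[317.9631067961165, 153.96116504854368]]
head [ 0.51207919 -0.12613571  0.134     ] rel tcp n,s -0.060305696524666504 0.0013093397054059763
210 257 376 120
215 253 380 128
220 249 384 136
225 246 387 142
230 242 391 150
235 238 395 158
240 234 398 165
245 231 402 172
250 227 406 180
255 227 406 180
260 228 406 179
platetop back [225.4 252. ]
platetop back [407.1 251.9]
plate bottom back [260. 205.]
plate bottom back [372.5 204.9]
blocktop [202.5 314.2]
blocktop [430.1 314. ]
```

```bash
python3 -m jog '[0,0.0007,0.0035,0,0,0,1, 0.012,0.0007,0.0035,0,0,0,1, 0.024,0.0007,0.0035,0,0,0,1, 0.036,0.0007,0.0035,0,0,0,1, 0.046,0.0007,0.0035,0,0,0,1, 0.054,0.0007,0.0035,0,0,0,1, 0.061,0.0007,0.0035,0,0,0,1, 0.061,0.0007,0.0035,0,0,0,1, 0.061,0.0007,0.0035,0,0,0,1, 0.061,0.0007,0.0035,0,0,0,1]'
```

```text
time_s: 9.07
eef_pos: [0.5115, -0.1267, 0.2393]
eef_rot: [0.0, -0.082, 0.997, 0.0]
wrist_force: [-0.1, 0.5, -3.6]
opening: 0.321
grasp_force: 60.3
```

No contact so far, so the keyhole is over the head. I'll slide it down in steps.

```bash
python3 -m jog '[0,0,0.005,0,0,0,1, 0,0,0.01,0,0,0,1, 0,0,0.015,0,0,0,1, 0,0,0.02,0,0,0,1, 0,0,0.025,0,0,0,1, 0,0,0.03,0,0,0,1, 0,0,0.03,0,0,0,1, 0,0,0.03,0,0,0,1]'
python3 -m jog '[0,0,0.003,0,0,0,1, 0,0,0.006,0,0,0,1, 0,0,0.008,0,0,0,1, 0,0,0.01,0,0,0,1, 0,0,0.01,0,0,0,1, 0,0,0.01,0,0,0,1]'
```

```text
time_s: 10.07
eef_pos: [0.5114, -0.1268, 0.2095]
eef_rot: [0.0, -0.081, 0.997, -0.0]
wrist_force: [-0.6, 0.2, -3.5]
opening: 0.321
grasp_force: 60.3
time_s: 10.82
eef_pos: [0.5114, -0.1268, 0.1995]
eef_rot: [0.0, -0.082, 0.997, -0.0]
wrist_force: [0.8, 0.8, -2.3]
opening: 0.324
grasp_force: 60.3
```

```bash
python3 -m jog '[0,0,0.001,0,0,0,1, 0,0,0.002,0,0,0,1, 0,0,0.002,0,0,0,1]'
python3 -m jog '[0,0,0.001,0,0,0,1, 0,0,0.0015,0,0,0,1, 0,0,0.0015,0,0,0,1]'
```

```text
time_s: 11.2
eef_pos: [0.5118, -0.1269, 0.1981]
eef_rot: [0.001, -0.082, 0.997, -0.0]
wrist_force: [-0.3, 0.1, 2.1]
opening: 0.325
grasp_force: 60.9
time_s: 11.58
eef_pos: [0.5125, -0.127, 0.1978]
eef_rot: [0.002, -0.082, 0.997, -0.001]
wrist_force: [-0.3, 1.7, 8.1]
opening: 0.325
grasp_force: 61.7
```

```bash
python3 -m jog '[0,0,-0.001,0,0,0,1, 0,0,-0.001,0,0,0,0.7, 0,0,-0.001,0,0,0,0.5, 0,0,-0.001,0,0,0,0.3, 0,0,-0.001,0,0,0,0, 0,0,-0.001,0,0,0,0, 0,0,-0.001,0,0,0,0, 0,0,-0.001,0,0,0,0]'
python3 -m jog '[0,0,-0.01,0,0,0,0, 0,0,-0.03,0,0,0,0, 0,0,-0.06,0,0,0,0, 0,0,-0.1,0,0,0,0, 0,0,-0.15,0,0,0,0, 0,0,-0.15,0,0,0,0, 0,0,-0.15,0,0,0,0]'
python3 - <<'E'
from h import *
c=camera("wrist");a=camera("scene");im=np.zeros((600,800,3),np.uint8)
im[:480]=0
im[:600,:400]=cv2.resize(a["frame"][230:470,70:230+0,::-1],(400,600))
im[:300,400:]=cv2.resize(c["frame"],(400,300),interpolation=3)[:,:,::-1]
im[300:,400:]=cv2.resize(a["frame"],(400,300),interpolation=3)[:,:,::-1]
cv2.imwrite("pics/end.png",im)
E
```

```text
time_s: 12.58
eef_pos: [0.5113, -0.1268, 0.1969]
eef_rot: [-0.0, -0.082, 0.997, -0.0]
wrist_force: [-0.2, 0.5, -1.3]
opening: 1.0
grasp_force: 0.0
time_s: 13.45
eef_pos: [0.5112, -0.1267, 0.347]
eef_rot: [0.0, -0.082, 0.997, -0.0]
wrist_force: [-0.1, 0.1, -1.3]
opening: 0.998
grasp_force: 0.0
```

View pics/end.png

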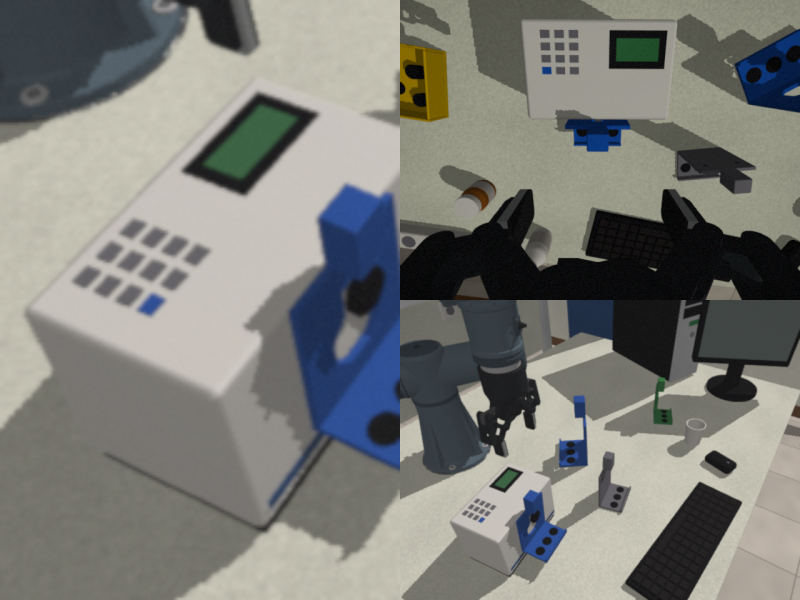

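The shelf hangs against the face. The stud's black head sits in front of the plate above the entry hole, the gripper is clear, and the grey shelf hasn't moved.

```bash
python3 -c "
from bench import *
print(hand_in())"
```

```text
the job is handed in; nothing more can be done
None
```

The smaller blue shelf now hangs on the analyser's stud, slid fully down and let go with the gripper clear; the grey shelf stands untouched, and the job was handed in at about 13.5 s on the robot's clock.

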